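Find the tripped breaker by feel, reset it and switch the power box on

ROBOT

A 7-joint arm with a two-finger parallel gripper is mounted at the origin on a cart in front of the work surface, level with it; the furniture and walls round the work are solid. World frame = base frame: x ahead of the robot, y to its left, z up, the work surface at z = 0. Lengths are in mm, angles in rad, forces in N, time in s.
With the tool pointing down it reaches from about 400 to 875 mm from the base axis. Payload 4.4 kg.
Tool frame: the origin (TCP) lies midway between the tips of the shut fingers; the grasp point (between the pads) lies ctrl.grip_depth behind it (ctrl.grip_depth is the distance from the TCP to the grasp point, in mm); z points along the fingers, y is the line along which they close (so a half turn about z gives the same grasp; the last joint's range is limited). The gripper opens to 85 mm and grips with 20 to 120 N. Pads are 22 mm wide; open, the fingers measure 114 mm over their backs; the gripper's body (76 mm by 85 mm) begins 54 mm behind the grasp point. The pads swing forward as they close: fully open they stand 13 mm farther back than shut.
Start: joints at [1.12, 0.628, 0.038, 1.517, -0.027, 0.996, -0.02], TCP at [244.021, -602.471, 231.313] pointing down, gripper open.
Joint ranges: [-3.06, 3.06], [-0.37, 2.12], [-1.25, 1.32], [0.18, 2.47], [-1.1, 4.24], [0.23, 1.98], [-2.94, 2.94]. Speed limits (rad/s): [2.57, 2.57, 3.14, 3.14, 3.14, 3.14, 3.14].

INTERFACE

Orientations are given as [roll, pitch, yaw] about the fixed x, y, z axes, in that order (R = Rz(yaw) Ry(pitch) Rx(roll)).
In Python, from cell import ctrl gives the robot as it stands.
- The arm moves only by the tool carry_out, never from a script. Its argument "deltas" is one flat list of numbers, 7 for each row, row after row: the turn, a rotation vector about the tool's x, y, z in degrees, then the shift along the tool's x, y, z in m, then the closure, from -1 (fully open) to 1 (shut). In form: [wx, wy, wz, dx, dy, dz, claw, wx, wy, wz, dx, dy, dz, claw, ...]. A call has 1 to 12 rows; each row shifts and turns the commanded pose from where the row before left it, along the tool's axes as they then stand; what a row does not reach is not made up. A row lasts 1/8 s, in which the tool goes at most 62.5 mm and 10.7 degrees, less where a joint would pass 70% of its speed; a pose out of reach is approached as far as the arm can. A call with a gripper value outside its range is refused whole. The fingers move at their own pace and stop on an object; the grip force is fixed at half the most. Time passes only in rows, so rows that do not move let the fingers close. It gives the time, the measured TCP pose, the force, the opening and the grip force at its end, in the units of the state.
- ctrl.read_state(): the state, without advancing time (a new reading comes with each control period).
- ctrl.get_image(name): name is "side" or "top" or "wrist"; returns the picture (400x640x3 uint8, red, green, blue); there is no depth.
- ctrl.calibration(name): a dict with "mtx" (3x3 intrinsics, pixels), "R" (3x3) and "t" (3): a world point X has camera coordinates R X + t. Camera axes: x right, y down, z forward; pixel columns grow to the right and rows downward; lengths in mm; the calibration is good to about 2 mm. The wrist camera is an equidistant fisheye: a pixel r from the principal point sees the ray r / f radians off the axis. A picture is of the moment at which its call begins: read the wrist's pose just before it. calibration takes no time and is no camera call; for the wrist camera it gives the pose at the moment of the call.
- ctrl.finish_job(): hands the job in; it is judged then, once.
The state is a dict: "clock": time; "qpos": joint angles; "qd": joint speeds; "tau": joint torques, N m; "eef_pos": TCP position; "tool_rot": TCP orientation; "force": force on the tool from outside, world axes, zero at the start; "torque": the same for the moment, N m; "width": finger opening in mm; "gripper_force": force on a finger pad.
Only numpy, scipy, OpenCV 4.12 (cv2) and the standard library are available. Lean on these libraries where they do the work, as an engineer would, in place of code of your own. Each camera call takes 0.05 s, during which the arm holds its last target. There are 200 camera calls.

TASK

One of the four breakers on the bench power box has tripped, and the rubber boots over their buttons hide which one. Feel for it with gentle pushes: a breaker that is still set gives way softly and must not be pushed in past half its travel, or it trips too, so let go of those; the tripped one pushes back firmly at once, and you press it on slowly, never hard, until it snaps over and latches. Only then turn the main switch clockwise to on and let go, leaving the tools lying on the bench as they are.

Things in the scene. Friction and masses are not known exactly. Their poses are not given: they have to be found in the camera images.
- power_box: Grey steel box fixed on the worktop, 170 (x) x 230 (y) x 62 mm; four outlets with round flaps in its front (-x) face; on top, along the front, four breakers that look alike, the main switch behind them. Origin: centre of its underside, x to its back, y to its left, z up. Which breaker has tripped varies and can be told only by force; the other three are set.
- button_1 (a point): Top of the leftmost (+y) boot at rest: fixed point of the box at (-40, 75, 80.5) mm, does not follow the press. Each breaker: steel hex nut 24 mm wide, 5 mm high; out of it a black rubber boot 15 mm thick, its rounded top 13.5 mm above the nut. Press straight down with closed fingertips; 9 mm travel to a hard stop; it springs up again. Never more than 15 N.
- button_2 (a point): Top of the second boot from the left at rest: fixed point of the box at (-40, 25, 80.5) mm. A breaker that is set is soft all the way: 1.5 N at first touch and 0.3 N more for each mm. Pushed in more than 4.5 mm (half its travel) it would trip: a failure.
- button_3 (a point): Top of the third boot from the left at rest: fixed point of the box at (-40, -25, 80.5) mm. The tripped breaker has a stiff button 0.8 mm under its boot: 4 to 5.5 N at 3 mm down, 6 to 9 N at 4.5 to 5 mm; then it breaks over, the force dropping at once to about 3 N as it snaps home between 5 and 6 mm down.
- button_4 (a point): Top of the rightmost (-y) boot at rest: fixed point of the box at (-40, -75, 80.5) mm. Boots 50 mm apart. The tripped breaker, pressed 6.5 mm down, is surely latched inside (it meets a hard stop at 7.8 mm); its boot then springs up and is as soft as the others. None of these points tells which breaker has tripped.
- switch_grip (a point): Point on the main switch's black bar handle, on its turning axis, in box coordinates (38, 0, 90.5) mm. The bar is 50 mm long (this point's x axis, turning with it), 14 mm thick (its y axis) and 26 mm high, from 10 mm above to 16 mm below this point; under it a round foot 44 mm across, 8 mm high. Take the bar across its thickness from above.
- main_switch (a joint): Angle of the main switch, rad: 0 = off (bar 30 degrees anticlockwise from the box's x axis, seen from above), 1.047 = on (30 degrees clockwise); grows clockwise seen from above. It starts off or nearly so, turns with about 0.1 N m and stays where it is left.
- black_tape: Roll of black tape lying flat in front of the box, 73 mm across, 19 mm high; origin at the centre of its underside. To be left alone.
- screwdriver: Screwdriver with a blue handle, 257 mm long, 27 mm thick, lying to the right of the bench vice (a tall solid thing between x 0.2 and 0.5 m, y -0.15 and 0.1 m: pass over it at 0.3 m height); origin at the centre of its underside. To be left alone.
- pliers: Pliers with red handles, 181 x 60 x 14 mm, lying to the right of the vice; origin at the centre of its underside. To be left alone.

How it is judged:
By the outcome, as a careful person would: the job done as asked, in the order asked, and still so for the second after the job is handed in, with the robot touching nothing.
It also fails if it takes over 72 s, if anything falls off the work surface, if the arm or the gripper's body presses on something with over 40 N, if the wrist force passes 120 N, or if a joint passes its speed limit or range.

## Working session

There is one attempt and no reset: what is moved stays moved. The work goes in short steps, Python scripts to look and compute and a tool call to move; the robot and the scene stay as the last step left them, time stands still between calls to the robot, and variables do not carry over. Pictures are saved under pics/ and viewed, at most 10 in all, crops included, and the job is handed in when it is done.

Besides the shell and the picture viewer there is one more tool, called after ">>>" as name(argument=value, ...) on one line, values as JSON. carry_out: Moves the arm, as the interface text tells. Its arguments: {"type":"object","properties":{"deltas":{"type":"array"}},"required":["deltas"]}

```bash
mkdir -p pics; ls
python3 - <<'E'
from cell import ctrl
import cv2
for n in("top","side"):
    cv2.imwrite(f"pics/{n}0.png",ctrl.get_image(n)[:,:,::-1])
    c=ctrl.calibration(n);print(n,c)
s=ctrl.read_state();print(s, ctrl.grip_depth)
E
```

```text
pics
top {'mtx': array([[487.20283664,   0.        , 322.20682105],
       [  0.        , 487.20283664, 210.09918503],
       [  0.        ,   0.        ,   1.        ]]), 'R': array([[-0.32137906, -0.94693666, -0.00514451],
       [-0.92514049,  0.3151317 , -0.21167682],
       [ 0.20206574, -0.0632691 , -0.97732618]]), 't': array([ 233.56961362,  427.653625  , 1281.99755338])}
side {'mtx': array([[491.5367984 ,   0.        , 323.98860428],
       [  0.        , 491.5367984 , 191.55899403],
       [  0.        ,   0.        ,   1.        ]]), 'R': array([[-0.99992083, -0.0046126 , -0.01170681],
       [ 0.00805134,  0.48043879, -0.8769913 ],
       [ 0.00966961, -0.87701613, -0.48036362]]), 't': array([ 453.44387938,   41.78496813, 1539.49320001])}
{'clock': 0.1, 'qpos': array([ 1.12021498,  0.62925033,  0.03843585,  1.5182504 , -0.02700798,
        0.99630011, -0.0200177 ]), 'qd': array([ 0.00094397, -0.00300859,  0.00114025, -0.00380527,  0.00157235,
        0.00023209, -0.00070799]), 'tau': array([ 2.79043532e-03, -5.64542198e+01,  1.23068757e+00, -1.93979055e+01,
        1.14002684e-02,  5.37532411e-03,  2.03155304e-05]), 'eef_pos': array([ 243.81088862, -601.9476393 ,  230.48865036]), 'tool_rot': array([-3.13990196e+00,  4.56487696e-06,  3.84766915e-01]), 'force': array([-0.08057645, -0.0892521 , -0.61751069]), 'torque': array([ 0.00184496,  0.01471178, -0.00718254]), 'gripper_force': 0.0, 'width': 85.56569558750546} 18.700000000000003
```

View pics/top0.png

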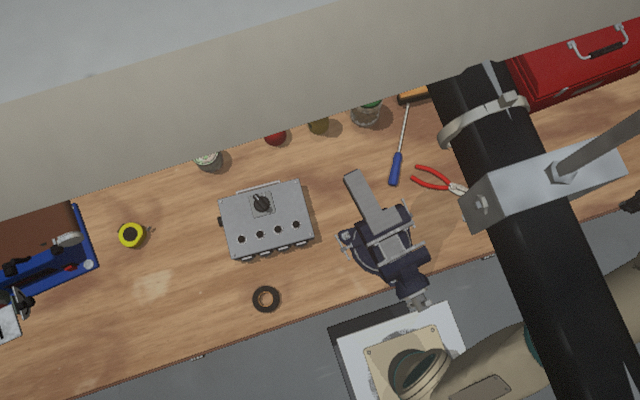

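View pics/side0.png

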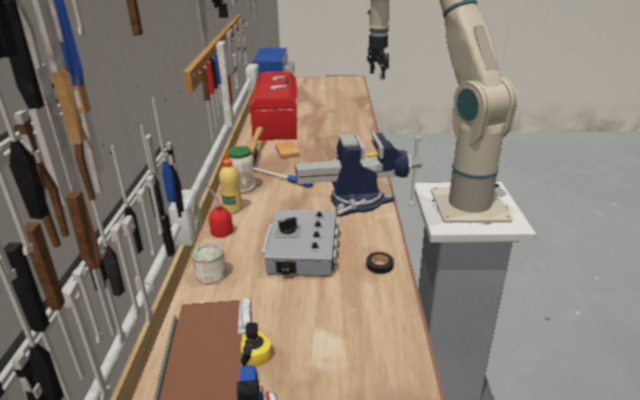

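Run:
```python
import cv2,numpy as np
a=cv2.imread("pics/top0.png")[170:270,205:325];b=cv2.imread("pics/side0.png")[200:284,255:347]
a=cv2.resize(a,None,fx=6,fy=6,interpolation=cv2.INTER_CUBIC);cv2.imwrite("pics/topc.png",a)
cv2.imwrite("pics/sidec.png",cv2.resize(b,None,fx=7,fy=7,interpolation=cv2.INTER_CUBIC))
```

```text
(no output)
```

View pics/topc.png

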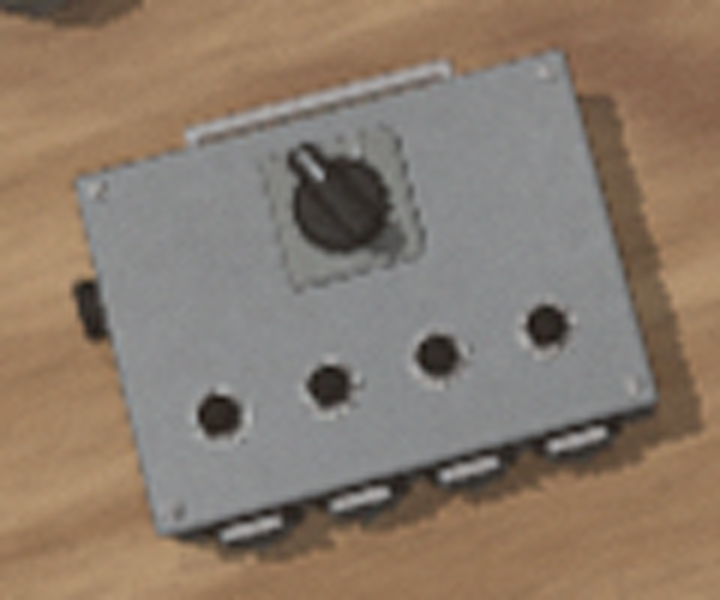

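View pics/sidec.png

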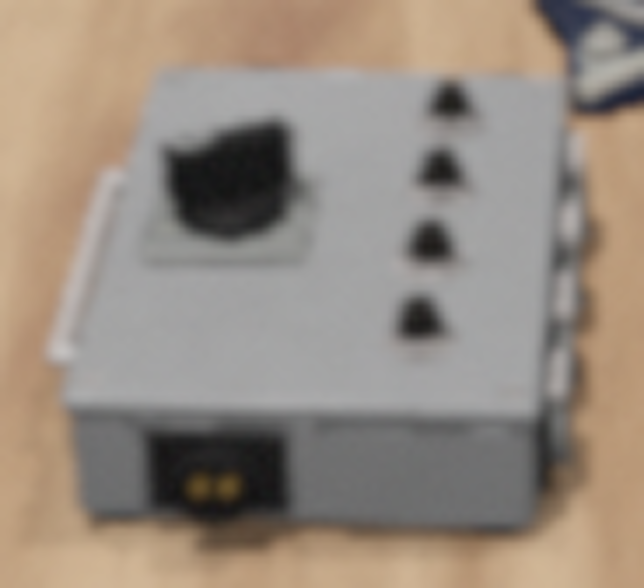

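```bash
cat > h.py <<'E'
import numpy as np
from scipy.spatial.transform import Rotation as Ro
def proj(c,X):
    p=(np.atleast_2d(X)@c["R"].T+c["t"])@c["mtx"].T
    return p[:,:2]/p[:,2:]
def box2w(b,P):
    P=np.atleast_2d(P).astype(float);c,s=np.cos(b[2]),np.sin(b[2])
    return np.c_[b[0]+c*P[:,0]-s*P[:,1],b[1]+s*P[:,0]+c*P[:,1],P[:,2]]
E
python3 - <<'E'
from h import *
from cell import ctrl
from scipy.optimize import least_squares
cor=[(85,115,62),(85,-115,62),(-85,-115,62),(-85,115,62)]
bt=[(-40,y,77) for y in(75,25,-25,-75)]
tp=np.array([(80,183),(563,52),(655,403),(160,533),(219,415),(329,386),(438,355),(547,325)])/6+[205,170]-.42
sp=np.array([(70,405),(157,70),(567,75),(540,413),(420,300),(432,225),(443,150),(453,85)])/7+[255,200]-.43
P=np.array(cor+bt);Ps=np.array(cor+[(-40,y,79.5) for y in(75,25,-25,-75)])
T,S=ctrl.calibration("top"),ctrl.calibration("side")
ft=lambda b:(proj(T,box2w(b,P))-tp).ravel()
fs=lambda b:(proj(S,box2w(b,Ps))-sp).ravel()
for f in(ft,fs,lambda b:np.r_[ft(b),fs(b)]):
    r=least_squares(f,[450,330,0]);print(r.x.round(4),np.abs(r.fun).max(),r.fun.round(1))
print(ft([*r.x]))
E
```

```text
[ 5.054963e+02  2.356391e+02 -6.210000e-02] 1.2900354586531648 [-1.1 -0.8  0.5 -0.6  1.3  0.3 -0.4  1.3 -0.3 -0.2 -0.2 -0.3  0.  -0.
  0.2  0.1]
[ 5.092823e+02  2.397728e+02 -5.180000e-02] 1.179344150840393 [-1.2 -0.6 -0.4 -0.6  0.3 -0.2  0.8 -0.   0.6  0.4  0.2  0.1 -0.   0.5
 -0.2  0.1]
[ 5.074826e+02  2.367167e+02 -5.810000e-02] 1.7631255058233535 [-1.8 -1.2 -0.2 -1.2  0.7 -0.5 -0.9  0.8 -0.8 -0.6 -0.7 -0.8 -0.5 -0.6
 -0.4 -0.6 -0.6 -1.5  0.6 -1.2  1.1 -0.6  1.2 -0.7  1.1 -0.3  0.9 -0.5
  0.7 -0.1  0.6 -0.4]
[-1.76312551 -1.20644452 -0.24421513 -1.21387191  0.74613104 -0.47644859
 -0.85029131  0.83587237 -0.84753489 -0.6445305  -0.7391972  -0.81336136
 -0.53786148 -0.62887683 -0.40975385 -0.59119639]
```

>>> carry_out(deltas=[0,0,0,0,0,-0.05,1,0,0,0,0,0,-0.05,1,0,0,-5.7,0.06,0,0,1,0,0,-5.7,0.06,0,0,1,0,0,-5.7,0.06,0,0,1,0,0,-5.7,0.06,0,0,1,0,0,-5.7,0.06,0,0,1,0,0,-5.7,0.06,0,0,1,0,0,-5.7,0.06,0,0,1,0,0,-5.7,0.06,0,0,1,0,0,-5.7,0.06,0,0,1,0,0,-5.7,0.06,0,0,1])

```text
clock: 1.6
eef_pos: [632.0, -174.7, 330.6]
tool_rot: [-3.141, -0.0, 1.383]
force: [0.8, -0.2, -0.2]
width: 0.0
gripper_force: 0.0
```

>>> carry_out(deltas=[0,0,0,0.043,-0.029,0,1,0,0,0,0.043,-0.029,0,1,0,0,0,0.043,-0.029,0,1,0,0,0,0.043,-0.029,0,1,0,0,0,0.043,-0.029,0,1,0,0,0,0.043,-0.029,0,1,0,0,0,0.043,-0.029,0,1,0,0,0,0.043,-0.029,0,1,0,0,-9.75,0,0,0,1,0,0,-9.75,0,0,0,1,0,0,-9.75,0,0,0,1,0,0,-9.75,0,0,0,1])

```text
clock: 3.1
eef_pos: [468.9, 205.0, 331.0]
tool_rot: [-3.141, 0.0, 2.066]
force: [-0.1, 0.1, -0.8]
width: -0.3
gripper_force: 0.0
```

>>> carry_out(deltas=[0,0,-9.75,0,0,0,1,0,0,-9.75,0,0,0,1,0,0,-9.75,0,0,0,1,0,0,-9.75,0,0,0,1,0,0,-9.75,0,0,0,1,0,0,-9.75,0,0,0,1,0,0,0,0,0,0.05,1,0,0,0,0,0,0.03,1,0,0,0,0,0,0,1,0,0,0,0,0,0,1])

```text
clock: 4.35
eef_pos: [469.7, 205.8, 252.3]
tool_rot: [3.141, 0.001, 3.081]
force: [-0.4, 0.0, 0.4]
width: -0.1
gripper_force: 0.0
```

Run:
```python
from h import *
from cell import ctrl
import cv2
s=ctrl.read_state();c=ctrl.calibration("wrist");im=ctrl.get_image("wrist")
cv2.imwrite("pics/w1.png",im[:,:,::-1]);np.savez("w1",**c)
print(s["eef_pos"],s["tool_rot"],s["qpos"],s["force"],c)
def pf(X):
    p=X@c["R"].T+c["t"];r=np.linalg.norm(p[:,:2],axis=1);th=np.arctan2(r,p[:,2])
    return p[:,:2]/r[:,None]*(th*c["mtx"][0,0])[:,None]+c["mtx"][:2,2]
print(pf(box2w([507.5,236.7,-.058],[(-40,y,80.5) for y in(75,25,-25,-75)]+[(38,0,100)])).round(1))
```

```text
[469.71704961 205.78217701 252.3304587 ] [3.14063041e+00 1.25165002e-03 3.08144415e+00] [ 0.02581817  0.4839719  -0.71896237  1.85718629  0.3883315   0.94326189
  0.64210115] [-0.35908685  0.01958599  0.35547033] {'mtx': array([[309.70691629,   0.        , 318.91401413],
       [  0.        , 309.70691629, 201.76908767],
       [  0.        ,   0.        ,   1.        ]]), 'R': array([[ 0.06091612,  0.9981404 ,  0.00222861],
       [ 0.94858796, -0.05858644,  0.31104421],
       [ 0.31059636, -0.01683357, -0.95039283]]), 't': array([-235.16950552, -480.7751348 ,  258.17210099])}
[[417.9 177.3]
 [373.  176.9]
 [325.7 176.8]
 [278.  177.1]
 [349.  252. ]]
```

View pics/w1.png

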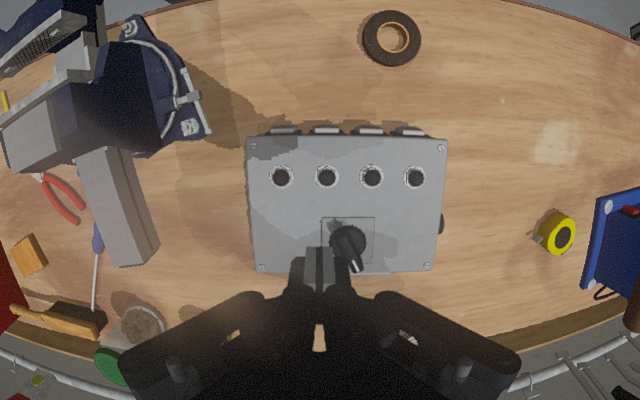

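Run:
```python
import cv2
b=cv2.imread("pics/w1.png")[120:285,235:460]
cv2.imwrite("pics/w1c.png",cv2.resize(b,None,fx=3.5,fy=3.5,interpolation=cv2.INTER_CUBIC))
```

```text
(no output)
```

View pics/w1c.png

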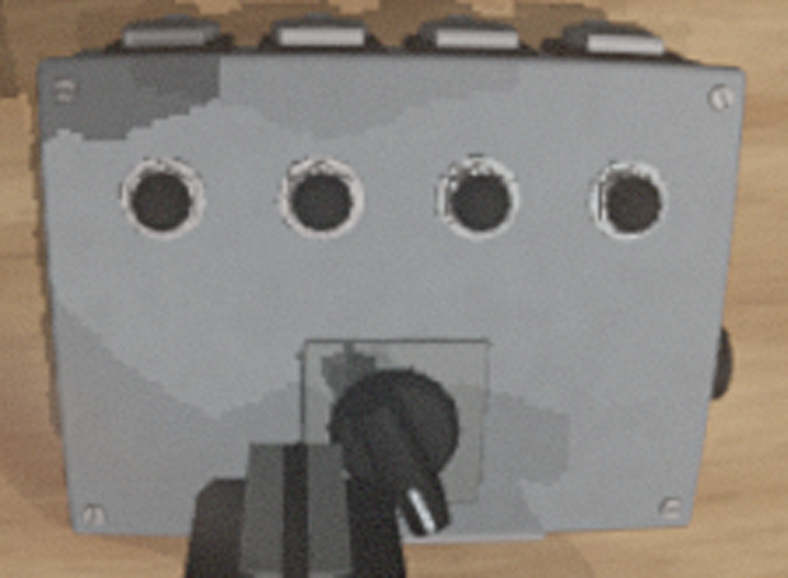

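Run:
```python
from h import *
from scipy.optimize import least_squares
c=dict(np.load("w1.npz"))
def pf(X):
    p=X@c["R"].T+c["t"];r=np.linalg.norm(p[:,:2],axis=1);th=np.arctan2(r,p[:,2])
    return p[:,:2]/r[:,None]*(th*c["mtx"][0,0])[:,None]+c["mtx"][:2,2]
ys=(-75,-25,25,75)
P=np.array([(-85,-115,62),(-85,115,62),(85,115,62),(85,-115,62)]+[(-40,y,66) for y in ys]+[(-40,y,77) for y in ys])
px=np.array([(40,60),(744,70),(690,525),(75,530),(162,197),(320,197),(478,198),(628,199),(161,201),(321,203),(481,201),(634,204)])/3.5+[235,120]-.36
for idx in(range(12),range(4,12),range(4)):
  idx=list(idx)
  for zf in(0,1):
    f=lambda b:(pf(box2w(b,P[idx])+[0,0,b[3]*zf])-px[idx]).ravel()
    r=least_squares(f,[507,237,-.05,0]);print(r.x.round(3),r.fun.round(1))
    if zf==0: print(box2w(r.x,[(-40,y,80) for y in ys]).round(1).tolist())
```

```text
[ 5.09818e+02  2.37409e+02 -6.10000e-02  0.00000e+00] [-2.2 -1.2  1.4 -1.6  0.3  0.1 -1.9  1.  -0.3 -0.1  0.2 -0.3  0.3 -0.4
  0.5 -0.1 -1.2  1.1  0.1  0.4  1.1  1.1  1.7  0.8]
[[465.4, 165.0, 80.0], [468.4, 214.9, 80.0], [471.4, 264.8, 80.0], [474.4, 314.7, 80.0]]
[ 5.11103e+02  2.37771e+02 -6.00000e-02 -5.23200e+00] [-0.6 -0.6 -0.1 -1.  -0.8 -1.1 -0.7 -0.2  0.7 -0.1  0.4 -0.3 -0.1 -0.4
 -0.5 -0.1 -0.2  1.1  0.4  0.4  0.7  1.1  0.6  0.8]
[ 5.09467e+02  2.37083e+02 -6.10000e-02  0.00000e+00] [-0.6 -0.4 -0.1 -0.6  0.  -0.7  0.3 -0.4 -1.5  0.8 -0.2  0.1  0.8  0.9
  1.5  0.6]
[[465.0, 164.7, 80.0], [468.0, 214.6, 80.0], [471.1, 264.5, 80.0], [474.1, 314.4, 80.0]]
[ 5.10669e+02  2.37488e+02 -6.10000e-02 -5.03200e+00] [ 0.4 -0.4  0.2 -0.6 -0.4 -0.7 -0.7 -0.4 -0.5  0.8  0.1  0.   0.4  0.8
  0.4  0.5]
[ 5.10729e+02  2.38209e+02 -6.20000e-02  0.00000e+00] [-1.3 -0.6  2.1 -0.7  0.7  0.7 -1.2  1.5]
[[466.2, 165.8, 80.0], [469.3, 215.7, 80.0], [472.3, 265.6, 80.0], [475.4, 315.5, 80.0]]
[ 5.12120e+02  2.38443e+02 -6.20000e-02 -5.30300e+00] [ 0.1  0.1  0.4 -0.1 -0.5 -0.4 -0.1  0.4]
```

>>> carry_out(deltas=[0,0,0,0.002,0.009,0.05,1,0,0,0,0,0,0.05,1,0,0,0,0,0,0.04,1,0,0,0,0,0,0.018,1,0,0,0,0,0,0.006,1,0,0,0,0,0,0,1,0,0,0,0,0,0,1,0,0,0,0,0,0,1])

```text
clock: 5.4
eef_pos: [468.3, 214.5, 88.2]
tool_rot: [3.141, 0.002, 3.081]
force: [0.0, -0.0, -0.5]
width: 0.0
gripper_force: 0.0
```

>>> carry_out(deltas=[0,0,0,0,0,0.002,1,0,0,0,0,0,0,1,0,0,0,0,0,0,1])

```text
clock: 5.78
eef_pos: [467.7, 214.3, 85.3]
tool_rot: [-3.142, -0.0, 3.081]
force: [0.1, 0.8, 0.6]
width: -0.0
gripper_force: 0.0
```

>>> carry_out(deltas=[0,0,0,0,0,0.002,1,0,0,0,0,0,0.001,1,0,0,0,0,0,0,1,0,0,0,0,0,0,1])

```text
clock: 6.28
eef_pos: [467.7, 214.3, 82.3]
tool_rot: [3.142, 0.0, 3.081]
force: [-0.2, 0.2, 0.5]
width: -0.0
gripper_force: 0.0
```

```bash
cat > m.py <<'E'
from cell import ctrl
import numpy as np
a=[]
for i in range(6):
    s=ctrl.read_state();a.append([s["eef_pos"][2],*s["force"]]);ctrl.get_image("wrist")
a=np.array(a);print(s["clock"],a.mean(0).round(2),a.std(0).round(2))
E
python3 m.py
```

```text
6.525 [82.35 -0.34  0.25  0.16] [0.02 0.41 0.45 0.34]
```

>>> carry_out(deltas=[0,0,0,0,0,0.001,1,0,0,0,0,0,0.001,1,0,0,0,0,0,0,1])

```text
clock: 6.95
eef_pos: [467.7, 214.3, 80.3]
tool_rot: [-3.142, 0.0, 3.081]
force: [-0.1, 0.6, 1.6]
width: -0.0
gripper_force: 0.7
```

>>> carry_out(deltas=[0,0,0,0,0,0.001,1,0,0,0,0,0,0,1])

```text
clock: 7.2
eef_pos: [467.8, 214.3, 79.4]
tool_rot: [-3.142, 0.0, 3.081]
force: [-0.3, -0.2, 1.3]
width: 0.3
gripper_force: 0.8
```

```bash
python3 m.py
```

```text
7.45 [ 7.936e+01 -2.000e-02 -2.900e-01  1.580e+00] [0.01 0.27 0.27 0.66]
```

>>> carry_out(deltas=[0,0,0,0,0,0.001,1,0,0,0,0,0,0.001,1,0,0,0,0,0,0,1])

```text
clock: 7.88
eef_pos: [467.8, 214.3, 77.3]
tool_rot: [-3.142, 0.0, 3.081]
force: [-0.2, -0.7, 2.1]
width: -0.1
gripper_force: 1.1
```

```bash
python3 m.py
```

```text
8.125 [77.34 -0.35 -0.21  2.25] [0.03 0.25 0.59 0.32]
```

>>> carry_out(deltas=[0,0,0,0,0,-0.012,1,0,0,0,0,0.025,0,1,0,0,0,0,0.025,0,1,0,0,0,0,0,0.005,1,0,0,0,0,0,0.003,1,0,0,0,0,0,0.001,1,0,0,0,0,0,0.001,1,0,0,0,0,0,0.001,1,0,0,0,0,0,0.001,1,0,0,0,0,0,0,1,0,0,0,0,0,0,1])

```text
clock: 9.55
eef_pos: [470.8, 263.7, 77.4]
tool_rot: [-3.141, 0.0, 3.081]
force: [-0.7, -2.8, 4.2]
width: 0.1
gripper_force: 2.5
```

```bash
python3 m.py
```

```text
9.8 [77.38 -0.92 -3.    4.57] [0.03 0.39 0.53 0.29]
```

>>> carry_out(deltas=[0,0,0,0,0,0.0004,1,0,0,0,0,0,0.0004,1,0,0,0,0,0,0.0004,1,0,0,0,0,0,0,1])

```text
clock: 10.35
eef_pos: [471.1, 264.7, 76.4]
tool_rot: [3.141, 0.001, 3.081]
force: [-0.7, -2.9, 5.6]
width: -0.0
gripper_force: 3.0
```

>>> carry_out(deltas=[0,0,0,0,0,0.0004,1,0,0,0,0,0,0.0004,1,0,0,0,0,0,0,1])

```text
clock: 10.72
eef_pos: [471.0, 264.7, 75.7]
tool_rot: [3.141, 0.001, 3.081]
force: [-0.4, -3.0, 7.9]
width: -0.1
gripper_force: 3.5
```

>>> carry_out(deltas=[0,0,0,0,0,0.0004,1,0,0,0,0,0,0.0004,1,0,0,0,0,0,0.0004,1,0,0,0,0,0,0,1])

```text
clock: 11.22
eef_pos: [471.0, 264.8, 74.2]
tool_rot: [3.14, 0.001, 3.082]
force: [-1.3, -1.4, 3.5]
width: 0.4
gripper_force: 1.6
```

>>> carry_out(deltas=[0,0,0,0,0,0.0004,1,0,0,0,0,0,0.0003,1,0,0,0,0,0,0,1,0,0,0,0,0,0,1])

```text
clock: 11.72
eef_pos: [471.0, 264.7, 73.5]
tool_rot: [3.141, 0.0, 3.081]
force: [0.4, -1.7, 3.3]
width: -0.2
gripper_force: 1.7
```

```bash
python3 m.py
```

```text
11.975 [73.55  0.83 -0.55  3.43] [0.01 0.58 0.72 0.62]
```

>>> carry_out(deltas=[0,0,0,0,0,-0.004,1,0,0,0,0,0,-0.012,1,0,0,0,0,0,-0.05,1,0,0,0,-0.026,-0.009,0,0,0,0,0,-0.026,-0.008,0,0,0,0,0,-0.026,-0.008,0,0,0,0,-10,0,0,0,0,0,0,-10,0,0,0,0,0,0,-10,0,0,0,0,0,0,0,0,0,0.02,0,0,0,0,0,0,0,0,0,0,0,0,0,0,0])

```text
clock: 13.52
eef_pos: [546.7, 234.5, 119.1]
tool_rot: [-3.142, -0.001, -2.68]
force: [-0.6, 0.5, 0.1]
width: 42.9
gripper_force: 0.0
```

Run:
```python
from h import *
from cell import ctrl
import cv2
s=ctrl.read_state();c=ctrl.calibration("wrist");im=ctrl.get_image("wrist")
cv2.imwrite("pics/w2.png",im[:,:,::-1])
print(s["eef_pos"],s["tool_rot"],s["qpos"].round(2),s["force"],s["width"])
def pf(X):
    p=X@c["R"].T+c["t"];r=np.linalg.norm(p[:,:2],axis=1);th=np.arctan2(r,p[:,2])
    return p[:,:2]/r[:,None]*(th*c["mtx"][0,0])[:,None]+c["mtx"][:2,2]
a=np.deg2rad(30);u=np.array([np.cos(a),np.sin(a),0]);v=np.array([-u[1],u[0],0]);o=np.array([38,0,100.5])
print(pf(box2w([509.5,237.2,-.061],[o+i*25*u+j*7*v for i,j in((1,1),(1,-1),(-1,-1),(-1,1),(0,0))])).round(1))
```

```text
[546.72292935 234.54248411 119.11266272] [-3.14150287e+00 -8.61290200e-04 -2.67952259e+00] [-0.02  0.79 -0.72  1.76  0.68  0.85  0.97] [-0.55693799  0.53240547  0.12039662] 42.85555138192693
[[329.5 282.4]
 [306.8 282.4]
 [305.3 205.6]
 [330.6 205.6]
 [318.1 246.3]]
```

View pics/w2.png

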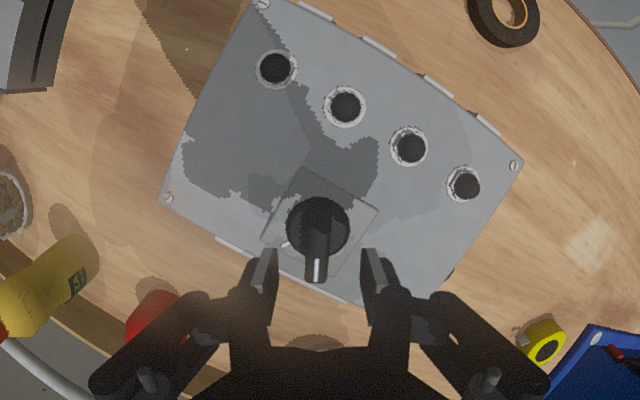

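>>> carry_out(deltas=[0,0,0,0,0,0.02,0,0,0,0,0,0,0.012,0,0,0,0,0,0,0.0075,0,0,0,0,0,0,0,0.4,0,0,0,0,0,0,0.6,0,0,0,0,0,0,1,0,0,0,0,0,0,1,0,0,0,0,0,0,1,0,0,0,0,0,0,1])

```text
clock: 14.7
eef_pos: [547.6, 234.1, 80.4]
tool_rot: [-3.14, 0.001, -2.679]
force: [0.6, -3.9, 5.0]
width: 12.5
gripper_force: 61.4
```

>>> carry_out(deltas=[0,0,6,0,0,0,1,0,0,6,0,0,0,1,0,0,6,0,0,0,1,0,0,6,0,0,0,1,0,0,6,0,0,0,1,0,0,0,0,0,0,1])

```text
clock: 15.45
eef_pos: [547.5, 234.7, 80.4]
tool_rot: [3.141, 0.001, 3.082]
force: [0.8, -2.8, 5.2]
width: 12.4
gripper_force: 61.3
```

>>> carry_out(deltas=[0,0,6,0,0,0,1,0,0,6,0,0,0,1,0,0,6,0,0,0,1,0,0,6,0,0,0,1,0,0,5,0,0,0,1,0,0,0,0,0,0,1])

```text
clock: 16.2
eef_pos: [547.7, 235.5, 80.4]
tool_rot: [3.14, 0.001, 2.578]
force: [1.0, -0.8, 5.4]
width: 12.3
gripper_force: 61.3
```

```bash
python3 -c "
from cell import ctrl
s=ctrl.read_state();print(s['force'],s['torque'],s['tool_rot'],s['qpos'])"
```

```text
[ 0.96022804 -0.81882621  5.43034008] [-0.23546262 -0.31835952 -0.08869391] [3.13954465e+00 6.13282945e-04 2.57769868e+00] [-0.19514102  0.77997498 -0.41675223  1.78933099  0.4747928   0.67097497
  0.12474894]
```

>>> carry_out(deltas=[0,0,1,0,0,0,1,0,0,0.7,0,0,0,1,0,0,0,0,0,0,1])

```text
clock: 16.58
eef_pos: [547.8, 235.5, 80.4]
tool_rot: [3.14, 0.001, 2.552]
force: [1.8, -0.3, 5.8]
width: 12.8
gripper_force: 61.5
```

```bash
python3 -c "
from cell import ctrl
s=ctrl.read_state();print(s['force'],s['torque'],s['tool_rot'])"
```

```text
[ 1.76479694 -0.26827662  5.83836009] [-0.26445757 -0.37239818  0.66706657] [3.13951637e+00 9.17669428e-04 2.55162242e+00]
```

>>> carry_out(deltas=[0,0,0,0,0,0,0.4,0,0,0,0,0,0,0,0,0,0,0,0,0,0,0,0,0,0,0,0,0,0,0,0,0,0,-0.02,0,0,0,0,0,0,-0.04,0,0,0,0,0,0,-0.05,0,0,0,0,0,0,-0.05,0,0,0,0,0,0,0,0,0,0,0,0,0,0,0])

```text
clock: 17.82
eef_pos: [546.7, 234.1, 239.5]
tool_rot: [-3.141, -0.0, 2.545]
force: [0.0, -0.1, -0.3]
width: 42.8
gripper_force: 0.0
```

Run:
```python
from cell import ctrl
import cv2
im=ctrl.get_image("wrist");cv2.imwrite("pics/w3.png",im[:,:,::-1]);print(ctrl.read_state()["eef_pos"])
```

```text
[546.36868234 233.86050815 238.78961578]
```

View pics/w3.png

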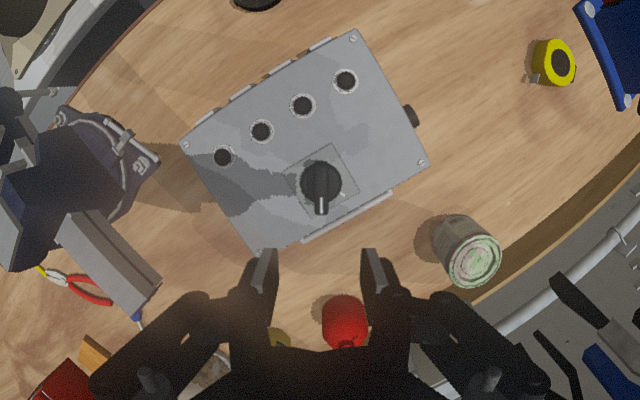

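The picture shows the bar at (320,190), in line with the tool axis. That puts it about 30° clockwise from the box's x axis, which is on. The gripper is clear of everything.

```bash
python3 -c "
from cell import ctrl
print(ctrl.finish_job())"
```

```text
the job is handed in; nothing more can be done
None
```

Breaker 2, second from the left, was the tripped one: I pressed it slowly until it snapped over and latched (peak reading about 8 N), then turned the main switch clockwise to its on stop, let go, and handed the job in at about 18 s, without testing breakers 1 and 4 and with no tools touched.

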